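# Slide the lens carriage home

### The arm

A 6-joint arm with a two-finger parallel gripper is mounted at the origin on the work surface. World frame = base frame: x ahead of the robot, y to its left, z up, the work surface at z = 0. Lengths are in mm, angles in rad, forces in N, time in s.
With the tool pointing down it reaches from about 350 to 975 mm from the base axis. Payload 7.1 kg.
Tool frame: the origin (TCP) lies at the very end of the fingers, on their centre line; the grasp point (between the pads) lies 19 mm behind it; y points along the fingers, x is the direction in which the jaws open and shut, and the axes are right-handed (so a half turn about y gives the same grasp; the last joint's range is limited). The gripper opens to 88 mm and grips with 3 to 60 N. Pads are 20 mm wide; open, the fingers measure 115 mm over their backs; the gripper's body (75 mm by 178 mm) begins 61 mm behind the grasp point.
Start: joints at [1.278, 0.423, 1.63, -0, 1.089, -0.019], TCP at [168.963, 601.711, 199.675] pointing down, gripper open.
Joint ranges: [-3, 3], [-0.9, 2.11], [0.09, 2.58], [-1.31, 4.45], [0.11, 2.69], [-2.54, 2.54]. Speed limits (rad/s): [2.39, 2.39, 3.01, 3.14, 3.14, 3.14].

### API

Orientations are given as a rotation vector (axis times angle).
In Python, from workcell import ctrl gives the robot as it stands. The module is installed in compiled form; this text tells all that it offers.
- The arm moves only by the tool jog_arm, never from a script. Its argument "steps" is a list of rows, each an object with "turn": the turn, a rotation vector about the world's x, y, z scaled (see below), a list of three; "dp": the shift along the world's x, y, z scaled (see below), a list of three; "claw": the opening, from 0 (shut) to 1 (fully open). In form: [{"turn": [wx, wy, wz], "dp": [x, y, z], "claw": claw}, ...]. A call has 1 to 12 rows; each row is the pose to reach, as a shift and turn from the pose measured when the call began, turning the shorter way round; what a row does not reach only later rows make up. The controller multiplies each number of a shift by 80 mm and each number of a turn by pi rad. A row lasts 1/12 s, in which the tool goes at most 41.7 mm and 7.16 degrees, less where a joint would pass 70% of its speed; a pose out of reach is approached as far as the arm can. A call with a number of a shift or a turn outside -1 to 1 is refused whole. A call with a gripper value outside its range is refused whole. The fingers move at their own pace and stop on an object; the grip force is fixed at half the most. Time passes only in rows, so rows that repeat a pose let the fingers close. It gives the time, the measured TCP pose, the force and the opening at its end, in the units of the state.
- ctrl.get_obs(): the state, without advancing time (a new reading comes with each control period).
- ctrl.get_image(name): name is "scene" or "side" or "wrist"; returns a dict with "img" (480x640x3 uint8, red, green, blue), "range_z" (480x640 float32, mm along the optical axis (not along the pixel's ray), 0 where there is no reading), "fovy" (degrees; the focal length in pixels is half the picture's height over the tangent of half this angle, whatever the lens; pixels are square), "cx", "cy" (the principal point, pixels), "camera_from_world" (4x4, takes a point from world to camera coordinates); the wrist camera has in their place "hand_eye" (4x4, takes a point from camera to tool coordinates, whose origin is the TCP and whose axes are the tool frame's). Camera axes: x right, y down, z forward; pixel columns grow to the right and rows downward; lengths in mm; the calibration is good to about 2 mm. The wrist camera is an equidistant fisheye: a pixel r from the principal point sees the ray r / f radians off the axis. A picture is of the moment at which its call begins: read the wrist's pose just before it.
- ctrl.close_job(): hands the job in, once; it reports no verdict.
The state is a dict: "t": time; "qpos": joint angles; "qvel": joint speeds; "joint_torque": joint torques, N m; "ee_pos": TCP position; "orientation": TCP orientation; "ft_force": force on the tool from outside, world axes, zero at the start; "moment": the same for the moment, N m; "width": finger opening in mm.
Only numpy, scipy, OpenCV 4.12 (cv2) and the standard library are available. Lean on these libraries where they do the work, as an engineer would, in place of code of your own. Each camera call takes 0.05 s, during which the arm holds its last target.

### The job

On the optical bench, slide the lens carriage (the one with the blue push plate and the round black lens holder) along its rail into its detector housing until you feel it meet the stop hidden inside, and leave it there, fully home. Push gently and ease off as soon as it stops, so that the stop's rubber buffer is not squashed, and leave the filter carriage with the orange plate where it is.

Things in the scene. Friction and masses are not known exactly. Their poses are not given: they have to be found in the camera images.
- lens_plate (a point): Centre, 84 mm above the table, of the lens carriage's blue upright push plate: 50 mm wide, 10 mm thick along the rail, 59 to 109 mm above the table. y axis: along the rail, the way to slide; z up. Behind it only bare rail, top at 37 mm. Ahead: black saddle (top at 59 mm), 49 mm of free space, round lens holder (60 mm across, top at 120 mm) with a tube that enters the housing.
- lens_carriage (a joint): Travel of the lens carriage (m), growing towards the housing. Starts at 0 to 0.06, drags with a steady 3 N, stays where left. The hidden stop lies 50 to 120 mm on from the start; nothing outside shows where, and a gap remains between holder and housing. Its rubber buffer resists with about 4 N more per mm; a push of 8 to 15 N seats the carriage, over 30 N is too hard.
- lens_rail: Fixed rail of the lens carriage, 34 mm wide on a 46 mm foot, from -170 mm along its y axis to the grey finned detector housing at +110 to +210 mm (90 mm wide, top 142 mm above the table). Origin under the rail's centre line, on a dark base plate 12 mm thick that carries both rails. y is the sliding direction, roughly world +y (to the robot's left), within 20 degrees.
- filter_plate (a point): Centre of the orange push plate, same size and axes, of the filter carriage: same rail, saddle and housing, but a square aluminium frame with amber glass instead of the round holder. Its rail lies roughly parallel, about 170 mm nearer or farther than the lens rail; which is nearer varies. To be left alone.

How it is judged:
By the outcome, as a careful person would: the job done as asked, in the order asked, and still so for the second after the job is handed in, with the robot touching nothing.
It also fails if it takes over 38 s, if anything falls off the work surface, if the arm or the gripper's body presses on something with over 40 N, if the wrist force passes 120 N, or if a joint passes its speed limit or range.

## Working session

There is one attempt and no reset: what is moved stays moved. The work goes in short steps, Python scripts to look and compute and a tool call to move; the robot and the scene stay as the last step left them, time stands still between calls to the robot, and variables do not carry over. Pictures are saved under pics/ and viewed, and the job is handed in when it is done.

Besides the shell and the picture viewer there is one more tool, called after "Emit:" as a command line: name --argument value ..., lists and objects as JSON in quotes. jog_arm: Moves the arm, as the interface text tells. Its arguments: {"type":"object","properties":{"steps":{"type":"array","items":{"type":"object","properties":{"turn":{"type":"array","items":{"type":"number"}},"dp":{"type":"array","items":{"type":"number"}},"claw":{"type":"number"}}}}},"required":["steps"]}

```bash
mkdir -p pics; python3 - <<'E'
from workcell import ctrl
import cv2,pickle
o=ctrl.get_obs();print(o)
for n in("scene","side","wrist"):
    d=ctrl.get_image(n);pickle.dump(d,open(f"pics/{n}0.pkl","wb"))
    cv2.imwrite(f"pics/{n}0.png",d["img"][:,:,::-1]);print(n,{k:v for k,v in d.items() if k not in("img","range_z")},(d["range_z"]>0).mean())
E
```

```text
{'t': 0.0, 'qpos': array([ 1.27796555e+00,  4.23832523e-01,  1.63065921e+00,  2.02906476e-06,
        1.08861983e+00, -1.89815096e-02]), 'qvel': array([ 0.00190556,  0.0018127 ,  0.00129451, -0.00270734, -0.00096542,
        0.0008361 ]), 'joint_torque': array([-2.71256220e-03, -5.44624650e+01, -2.73651749e+01,  6.39465521e-02,
        2.29673961e-02, -1.25016809e-04]), 'ee_pos': array([168.82024047, 601.16421614, 198.91902367]), 'orientation': array([-1.3273049 , -1.00424306,  1.00628837]), 'ft_force': array([ 0.04835239, -0.6283214 ,  0.22684386]), 'moment': array([ 0.01123274, -0.01315026,  0.03901825]), 'width': 87.88113149208219}
scene {'fovy': 48.70232441437136, 'cx': 320.49152260738623, 'cy': 246.98044988881625, 'camera_from_world': array([[-1.87906466e-01,  9.82040245e-01,  1.69740166e-02,
         1.20277148e+02],
       [ 6.46877186e-01,  1.36742760e-01, -7.50234179e-01,
        -2.98862092e+02],
       [-7.39081231e-01, -1.29993749e-01, -6.60954279e-01,
         1.14571282e+03],
       [ 0.00000000e+00,  0.00000000e+00,  0.00000000e+00,
         1.00000000e+00]])} 0.996028
[... 228 characters left out ...]
00063456e-01, -7.41308782e-01,
         3.45852310e+02],
       [ 5.02457991e-01, -5.45093727e-01, -6.71125023e-01,
         3.98557778e+02],
       [ 0.00000000e+00,  0.00000000e+00,  0.00000000e+00,
         1.00000000e+00]])} 0.9962044270833333
wrist {'fovy': 65.70646984690485, 'cx': 319.31369175881997, 'cy': 237.2040372807903, 'hand_eye': array([[ 9.99999409e-01,  9.08746378e-04, -5.97369310e-04,
         1.41235550e-01],
       [ 8.14636608e-04, -2.62057399e-01,  9.65051945e-01,
        -1.84623072e+02],
       [ 7.20442411e-04, -9.65051861e-01, -2.62057985e-01,
         7.15123395e+01],
       [ 0.00000000e+00,  0.00000000e+00,  0.00000000e+00,
         1.00000000e+00]])} 0.98064453125
```

View pics/scene0.png

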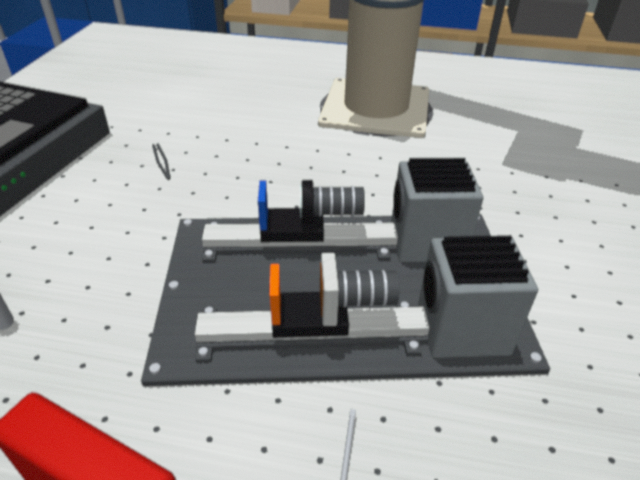

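View pics/side0.png

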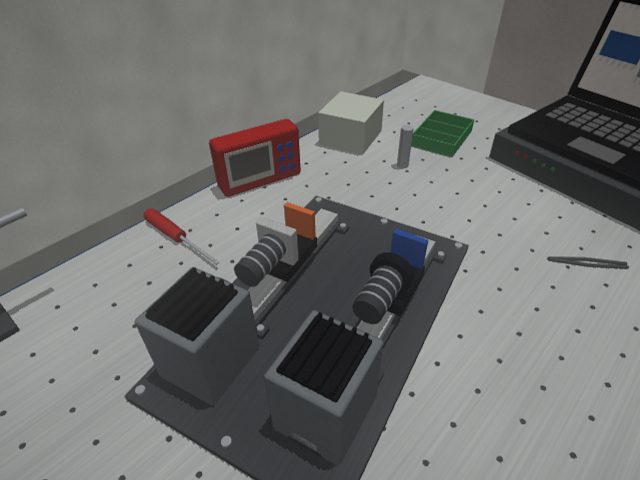

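View pics/wrist0.png

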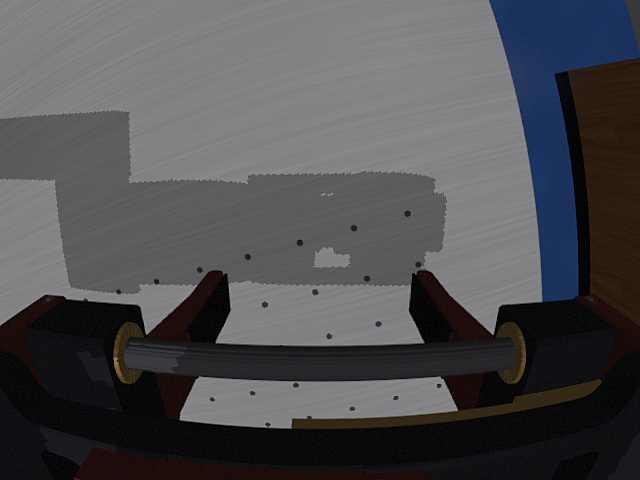

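The scene view shows the blue plate at about (263,205) on the rail nearer the robot, with the orange one at (275,293). In the side view blue is at (408,247). Next I'll measure both.

```bash
cat > h.py <<'E'
import numpy as np,cv2
def K(d):
    f=240/np.tan(np.radians(d["fovy"])/2);return f
def pts(d,mask):
    v,u=np.nonzero(mask&(d["range_z"]>0));z=d["range_z"][v,u];f=K(d)
    c=np.stack([(u-d["cx"])/f*z,(v-d["cy"])/f*z,z],1)
    T=np.linalg.inv(d["camera_from_world"]);return c@T[:3,:3].T+T[:3,3]
def ray(d,u,v):
    f=K(d);T=np.linalg.inv(d["camera_from_world"]);r=T[:3,:3]@np.array([(u-d["cx"])/f,(v-d["cy"])/f,1]);return T[:3,3],r/np.linalg.norm(r)
def tri(a,b):
    A=np.zeros((3,3));y=np.zeros(3)
    for o,r in(a,b):
        P=np.eye(3)-np.outer(r,r);A+=P;y+=P@o
    x=np.linalg.solve(A,y);return x,[np.linalg.norm((np.eye(3)-np.outer(r,r))@(x-o)) for o,r in(a,b)]
def mask(d,name,):
    h=cv2.cvtColor(d["img"],cv2.COLOR_RGB2HSV);
    lo,hi=((100,120,50),(125,255,255)) if name=="blue" else ((5,150,80),(18,255,255))
    m=cv2.inRange(h,lo,hi);m[:150]=0;n,l,s,c=cv2.connectedComponentsWithStats(m)
    i=1+np.argmax(s[1:,4]);return l==i,s[i],c[i]
E
python3 - <<'E'
from h import *
import pickle
D={n:pickle.load(open(f"pics/{n}0.pkl","rb")) for n in("scene","side")}
for col in("blue","orange"):
    for n in D:
        m,s,c=mask(D[n],col);p=pts(D[n],m)
        print(col,n,s,c.round(1));print(np.percentile(p,[2,50,98],axis=0).round(1))
        top=p[p[:,2]>95]; print(" hull corners",cv2.approxPolyDP(cv2.convexHull(np.argwhere(m)[:,::-1].astype(np.int32)),2,True)[:,0].tolist())
for n in D:
    d=D[n];p=pts(d,np.ones((480,640),bool))
    im=d["img"][d["range_z"]>0].astype(int)
    # rail tops near z 37
    r=p[(abs(p[:,2]-37)<2.5)&(p[:,0]>300)&(p[:,0]<800)&(abs(p[:,1])<400)&(im.min(1)>110)]
    for lo in((300,530),(530,800)):
        q=r[(r[:,0]>lo[0])&(r[:,0]<lo[1])]
        if len(q)<20: continue
        vx,vy,x0,y0=cv2.fitLine(q[:,:2].astype(np.float32),cv2.DIST_HUBER,0,.01,.01)[:,0]
        print(n,len(q),"ang from y deg",np.degrees(np.arctan2(-vx*np.sign(vy),vy*np.sign(vy))),x0,y0,q[:,2].mean(),np.percentile(q,[2,98],axis=0).round())
E
```

```text
blue scene [258 181  11  50 381] [262.7 206.6]
[[ 475.4 -116.8   60.6]
 [ 515.7 -106.8   98.3]
 [ 519.4 -101.5  111.9]]
 hull corners [[266, 230], [261, 230], [259, 222], [260, 181], [265, 182], [268, 210]]
blue side [391 229  37  39 930] [409.1 247.2]
[[ 470.4 -115.4   61.4]
 [ 490.6 -106.5   90.7]
 [ 516.6 -100.1  109.1]]
 hull corners [[427, 240], [421, 267], [410, 264], [391, 251], [395, 229]]
orange scene [269 264  12  61 598] [274.8 293.2]
[[586.6 -79.   14.1]
 [672.6 -48.5 106.2]
 [681.  -41.7 111.8]]
 hull corners [[279, 324], [273, 324], [269, 295], [271, 264], [278, 264]]
orange side [285 203  30  36 746] [300.4 219.7]
[[632.1 -58.6  60.9]
 [650.6 -47.9  89.2]
 [677.  -40.8 108.7]]
 hull corners [[312, 238], [298, 233], [286, 224], [286, 203], [314, 212]]
scene 1623 ang from y deg 12.9708395 485.10724 -55.597393 38.26751054796468 [[ 442. -193.   35.]
 [ 526.   72.   39.]]
scene 2989 ang from y deg 13.759761 647.4739 -9.699692 38.235383055342176 [[ 604. -142.   35.]
 [ 690.  123.   39.]]
side 125 ang from y deg 13.412829 476.27545 -92.82394 36.1449468956367 [[ 451. -197.   35.]
 [ 507.   11.   38.]]
side 462 ang from y deg 16.902391 645.17017 -41.689568 36.278672198529485 [[ 607. -143.   35.]
 [ 691.   91.   38.]]
```

```bash
python3 - <<'E'
from h import *
import pickle
from scipy.spatial.transform import Rotation as R
from workcell import ctrl
D={n:pickle.load(open(f"pics/{n}0.pkl","rb")) for n in("scene","side")}
a=np.radians(13.4);u=np.array([-np.sin(a),np.cos(a)]);w=np.array([np.cos(a),np.sin(a)])
for n in D:
    m,s,c=mask(D[n],"blue");p=pts(D[n],m)
    print(n,"s",np.percentile(p[:,:2]@u,[2,10,50,90,98]).round(1),"w",np.percentile(p[:,:2]@w,[2,50,98]).round(1))
    q=pts(D[n],np.ones((480,640),bool)); S=q[:,:2]@u;W=q[:,:2]@w
    rail=q[(abs(q[:,2]-37)<4)]; 
    k=(abs(W-W[(abs(q[:,2]-37)<2)&(abs(q[:,0]-480)<60)&(abs(q[:,1]+60)<100)].mean())<10)
    h=k&(q[:,2]>138)&(q[:,2]<150); print("housing top s",np.percentile(S[h],[1,99]) if h.sum() else None)
    r=k&(abs(q[:,2]-37)<2.5); print("rail s",np.percentile(S[r],[1,99]),"w",np.median(W[r]))
    hd=k&(q[:,2]>90)&(q[:,2]<125); print("90-125 s hist",np.histogram(S[hd],20,(-260,60)))
# triangulate centroid of plate front-top: top-most corners
def far(n,d): 
    m,_,_=mask(D[n],"blue");x=np.argwhere(m)[:,::-1];return x[np.argmax(x@np.array(d))]
# far/near top corners: scene: top edge is high; side: top left (395,229)=far, right(427,240)=near?
for A,B in(((260,181),(427,240)),((264,182),(395,229)),((260,181),(395,229)),((264,182),(427,240))):
    print(A,B,tri(ray(D["scene"],*A),ray(D["side"],*B)))
o=ctrl.get_obs();M=R.from_rotvec(o["orientation"]).as_matrix();print(M.round(3))
print("yaw of tool x",np.degrees(np.arctan2(M[1,0],M[0,0])))
E
```

```text
scene s [-227.  -225.9 -221.8 -218.2 -217.8] w [435.8 477.4 480.6]
housing top s [-20.23845452  56.75768939]
rail s [-309.55519201  -32.61159165] w 459.59847373370224
90-125 s hist (array([  0,   0,  77,   0,   0,  47, 115, 142, 139, 134, 126,   6,   0,
        56,  53,   0,   0,   0,   0,   0]), array([-260., -244., -228., -212., -196., -180., -164., -148., -132.,
       -116., -100.,  -84.,  -68.,  -52.,  -36.,  -20.,   -4.,   12.,
         28.,   44.,   60.]))
side s [-224.  -220.2 -217.2 -215.9 -215.1] w [431.3 452.6 479.1]
housing top s [-17.90743865  58.9400826 ]
rail s [-1595.14773693    70.19785544] w 447.8823674332807
90-125 s hist (array([  0,   0, 197,   0,   0,  24, 231, 151, 168, 167, 183, 161,   0,
         0,   6,   0,   0,   0,   0,   1]), array([-260., -244., -228., -212., -196., -180., -164., -148., -132.,
       -116., -100.,  -84.,  -68.,  -52.,  -36.,  -20.,   -4.,   12.,
         28.,   44.,   60.]))
(260, 181) (427, 240) (array([ 471.77484513, -119.17456245,  108.18570972]), [np.float64(1.4108561568208289), np.float64(1.410856156820835)])
(264, 182) (395, 229) (array([507.68113533, -97.67710272, 127.94414361]), [np.float64(7.935404501819747), np.float64(7.935404501819747)])
(260, 181) (395, 229) (array([ 508.42615701, -101.27904745,  127.51777444]), [np.float64(10.199967494910501), np.float64(10.199967494910554)])
(264, 182) (427, 240) (array([ 471.20152621, -115.18263684,  108.83504381]), [np.float64(0.9499559399968935), np.float64(0.9499559399968334)])
[[ 0.27  -0.    -0.963]
 [ 0.963 -0.001  0.27 ]
 [-0.001 -1.     0.   ]]
yaw of tool x 74.3124992369437
```

```bash
python3 - <<'E'
import cv2
for n,(x,y,w,h) in {"scene":(180,150,160,110),"side":(340,200,120,90)}.items():
    i=cv2.imread(f"pics/{n}0.png")[y:y+h,x:x+w];cv2.imwrite(f"pics/{n}0c.png",cv2.resize(i,None,fx=5,fy=5,interpolation=0))
E
```

```text
(no output)
```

The plate's rear face is at s ≈ -227, where s is distance along u = (-0.232, 0.973). Its centre line is at w ≈ 456. Its top triangulates to z ≈ 108.5, which agrees with the 109 mm given. I'll travel high at first.

Emit:
jog_arm --steps '[{"dp": [0.22, -0.5, 0], "turn": [0, 0, -0.017], "claw": 0}, {"dp": [0.44, -1, 0.02], "turn": [0, 0, -0.034], "claw": 0}, {"dp": [0.44, -1, 0.02], "turn": [0, 0, -0.034], "claw": 0}]'

```text
t: 0.4
ee_pos: [204.8, 515.7, 199.7]
orientation: [-1.371, -0.918, 0.926]
ft_force: [1.0, 1.4, -0.5]
width: 71.2
```

Emit:
jog_arm --steps '[{"dp": [0.22, -0.5, 0], "turn": [0, 0, -0.017], "claw": 0}, {"dp": [0.44, -1, 0.02], "turn": [0, 0, -0.034], "claw": 0}, {"dp": [0.44, -1, 0.02], "turn": [0, 0, -0.034], "claw": 0}]'

```text
t: 0.65
ee_pos: [240.4, 431.2, 200.7]
orientation: [-1.41, -0.832, 0.844]
ft_force: [-1.0, -0.3, -0.0]
width: 51.5
```

Emit:
jog_arm --steps '[{"dp": [0.22, -0.5, 0], "turn": [0, 0, -0.017], "claw": 0}, {"dp": [0.44, -1, 0.02], "turn": [0, 0, -0.034], "claw": 0}, {"dp": [0.44, -1, 0.02], "turn": [0, 0, -0.034], "claw": 0}]'

```text
t: 0.9
ee_pos: [276.2, 347.3, 202.1]
orientation: [-1.444, -0.746, 0.761]
ft_force: [0.0, 1.0, 0.1]
width: 31.5
```

Emit:
jog_arm --steps '[{"dp": [0.23, -0.5, 0], "turn": [0, 0, -0.018], "claw": 0}, {"dp": [0.46, -1, 0], "turn": [0, 0, -0.036], "claw": 0}, {"dp": [0.46, -1, 0], "turn": [0, 0, -0.036], "claw": 0}]'

```text
t: 1.15
ee_pos: [314.0, 264.2, 202.1]
orientation: [-1.476, -0.655, 0.671]
ft_force: [-0.3, 1.3, -0.9]
width: 11.3
```

Emit:
jog_arm --steps '[{"dp": [0.23, -0.5, 0], "turn": [0, 0, -0.018], "claw": 0}, {"dp": [0.46, -1, 0], "turn": [0, 0, -0.036], "claw": 0}, {"dp": [0.46, -1, 0], "turn": [0, 0, -0.036], "claw": 0}]'

```text
t: 1.4
ee_pos: [352.6, 181.5, 202.3]
orientation: [-1.502, -0.565, 0.58]
ft_force: [-0.3, 0.8, -0.2]
width: 0.1
```

Emit:
jog_arm --steps '[{"dp": [0.23, -0.5, 0], "turn": [0, 0, -0.018], "claw": 0}, {"dp": [0.46, -1, 0], "turn": [0, 0, -0.036], "claw": 0}, {"dp": [0.46, -1, 0], "turn": [0, 0, -0.036], "claw": 0}]'

```text
t: 1.65
ee_pos: [391.9, 98.9, 202.8]
orientation: [-1.525, -0.475, 0.488]
ft_force: [0.4, 0.7, 0.2]
width: 0.6
```

Emit:
jog_arm --steps '[{"dp": [0.23, -0.5, 0], "turn": [0, 0, -0.018], "claw": 0}, {"dp": [0.46, -1, 0], "turn": [0, 0, -0.036], "claw": 0}, {"dp": [0.46, -1, 0], "turn": [0, 0, -0.036], "claw": 0}]'

```text
t: 1.9
ee_pos: [431.7, 16.4, 203.3]
orientation: [-1.545, -0.385, 0.395]
ft_force: [0.3, -0.1, -0.1]
width: 0.4
```

Emit:
jog_arm --steps '[{"dp": [0.23, -0.5, 0], "turn": [0, 0, -0.018], "claw": 0}, {"dp": [0.46, -1, 0], "turn": [0, 0, -0.036], "claw": 0}, {"dp": [0.46, -1, 0], "turn": [0, 0, -0.036], "claw": 0}]'

```text
t: 2.15
ee_pos: [471.9, -66.2, 203.7]
orientation: [-1.56, -0.296, 0.303]
ft_force: [0.9, -0.4, 0.4]
width: 0.3
```

```bash
python3 - <<'E'
from workcell import ctrl
import numpy as np
from scipy.spatial.transform import Rotation as R
o=ctrl.get_obs();M=R.from_rotvec(o["orientation"]).as_matrix();print(o["t"],o["ee_pos"],o["qpos"],M.round(3),np.degrees(np.arctan2(M[1,0],M[0,0])),o["width"],o["ft_force"])
E
```

```text
2.15 [471.85457287 -66.21494669 203.71090224] [-0.15675016  0.19861075  1.94541201 -0.01303163  0.99778061 -0.53097329] [[ 0.928 -0.002 -0.372]
 [ 0.372 -0.011  0.928]
 [-0.006 -1.    -0.009]] 21.844753693913194 0.3477569535690479 [ 0.85742529 -0.43437562  0.41423237]
```

Emit:
jog_arm --steps '[{"dp": [0.2, -0.5, 0], "turn": [0, 0, -0.024], "claw": 0}, {"dp": [0.4, -1, 0], "turn": [0, 0, -0.047], "claw": 0}, {"dp": [0.4, -1, 0], "turn": [0, 0, -0.047], "claw": 0}, {"dp": [0.4, -1, 0], "turn": [0, 0, -0.047], "claw": 0}]'

```text
t: 2.48
ee_pos: [505.1, -146.6, 203.4]
orientation: [-1.572, -0.18, 0.187]
ft_force: [-0.4, 0.5, 0.2]
width: 0.8
```

```bash
python3 - <<'E'
from workcell import ctrl
from h import *
import pickle
from scipy.spatial.transform import Rotation as R
o=ctrl.get_obs();M=R.from_rotvec(o["orientation"]).as_matrix();p=o["ee_pos"]
a=np.radians(13.4);u=np.array([-np.sin(a),np.cos(a)]);w=np.array([np.cos(a),np.sin(a)])
print(o["t"],p,p[:2]@u,p[:2]@w,M.round(3),np.degrees(np.arctan2(M[1,0],M[0,0])),o["ft_force"])
d=ctrl.get_image("wrist");cv2.imwrite("pics/wrist1.png",d["img"][:,:,::-1])
f=K(d);h=cv2.cvtColor(d["img"],cv2.COLOR_RGB2HSV);m=cv2.inRange(h,(100,120,40),(125,255,255))
n,l,s,c=cv2.connectedComponentsWithStats(m);print(s[1:][s[1:,4]>50])
for i in range(1,n):
    if s[i,4]<200: continue
    v,uu=np.nonzero((l==i)&(d["range_z"]>0));z=d["range_z"][v,uu]
    dx,dy=uu-d["cx"],v-d["cy"];r=np.hypot(dx,dy);t=np.tan(r/f)/r
    C=np.stack([dx*t*z,dy*t*z,z],1);T=d["hand_eye"];W=(C@T[:3,:3].T+T[:3,3])@M.T+p
    print(i,np.percentile(W,[2,50,98],axis=0).round(1),"s",np.percentile(W[:,:2]@u,[2,50,98]).round(1),"w",np.percentile(W[:,:2]@w,[2,50,98]).round(1))
d=ctrl.get_image("scene");cv2.imwrite("pics/scene1.png",d["img"][:,:,::-1])
E
```

```text
2.4833 [ 505.05542053 -146.62786591  203.36307012] -259.6815858883046 457.32502973507445 [[ 0.973 -0.003 -0.231]
 [ 0.231 -0.01   0.973]
 [-0.005 -1.    -0.009]] 13.370226712803648 [-0.35960069  0.51972156  0.23743576]
[[ 284  170   67   20 1241]
 [ 634  216    6   22   76]
 [ 559  316    9   11   71]]
1 [[ 470.3 -118.9   60.7]
 [ 493.5 -109.2  108. ]
 [ 517.  -101.4  109.9]] s [-227.  -220.1 -217. ] w [430.9 455.  478.6]
```

View pics/wrist1.png

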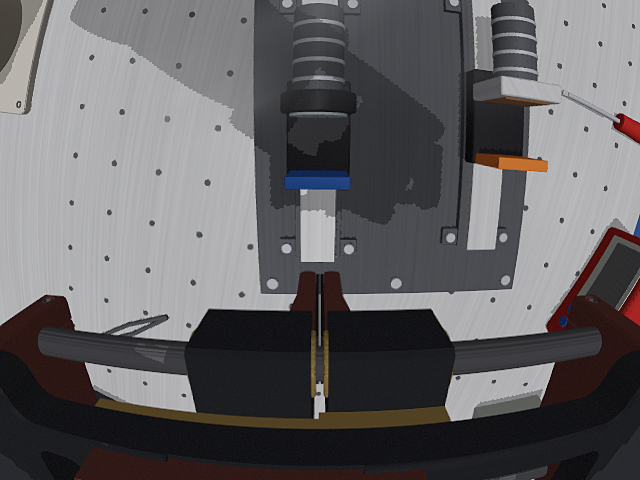

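View pics/scene1.png

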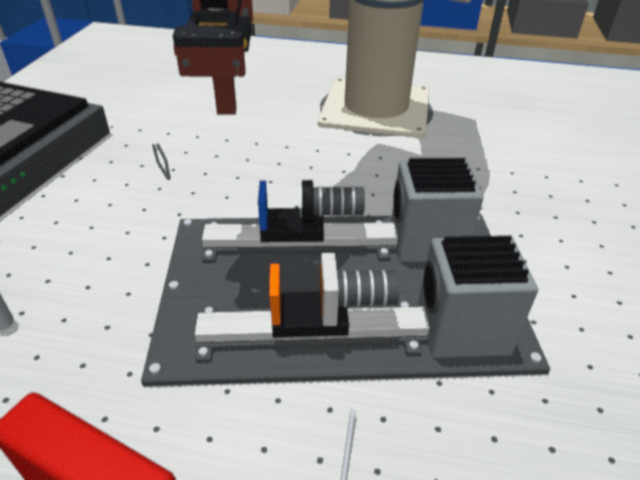

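The wrist view agrees: the blue plate is at pixels (284–351, 170–190), which gives s = -227 to -217, w ≈ 455 and a top at 109. The fingers are centred about 20 mm behind it. Descending next.

Emit:
jog_arm --steps '[{"dp": [0, 0, -0.4], "claw": 0}, {"dp": [0, 0, -0.8], "claw": 0}, {"dp": [0, 0, -0.8], "claw": 0}]'

```text
invalid input at $.steps[0]: expected keys turn, dp, claw
```

Emit:
jog_arm --steps '[{"dp": [-0.01, 0, -0.4], "claw": 0}, {"dp": [-0.02, 0, -0.75], "claw": 0}, {"dp": [-0.02, 0, -0.75], "claw": 0}, {"dp": [-0.02, 0, -0.75], "claw": 0}]'

```text
invalid input at $.steps[0]: expected keys turn, dp, claw
```

```bash
cat > st.py <<'E'
from workcell import ctrl
from h import *
o=ctrl.get_obs();p=o["ee_pos"]
a=np.radians(13.4);u=np.array([-np.sin(a),np.cos(a)]);w=np.array([np.cos(a),np.sin(a)])
print(o["t"],p.round(1),"s",p[:2]@u,"w",p[:2]@w,"F",o["ft_force"].round(2),"along",o["ft_force"][:2]@u)
E
python3 st.py
```

```text
2.5833 [ 503.4 -144.6  203.2] s -257.2955567971433 w 456.2019821315047 F [0.32 1.43 0.01] along 1.317214283865091
```

Emit:
jog_arm --steps '[{"dp": [0, 0, -0.4], "turn": [0, 0, 0], "claw": 0}, {"dp": [0, 0, -0.8], "turn": [0, 0, 0], "claw": 0}, {"dp": [0, 0, -0.8], "turn": [0, 0, 0], "claw": 0}]'

```text
t: 2.83
ee_pos: [499.1, -141.2, 134.6]
orientation: [-1.567, -0.176, 0.199]
ft_force: [-1.1, 0.8, -0.5]
width: 0.5
```

Emit:
jog_arm --steps '[{"dp": [0, 0, -0.4], "turn": [0, 0, 0], "claw": 0}, {"dp": [0, 0, -0.75], "turn": [0, 0, 0], "claw": 0}, {"dp": [0, 0, -0.75], "turn": [0, 0, 0], "claw": 0}, {"dp": [0, 0, -0.75], "turn": [0, 0, 0], "claw": 0}]'

```text
t: 3.17
ee_pos: [498.5, -139.9, 75.0]
orientation: [-1.566, -0.176, 0.202]
ft_force: [0.4, -0.6, 0.0]
width: 0.3
```

```bash
python3 st.py
```

```text
3.1667 [ 498.5 -139.9   75. ] s -251.61406679263632 w 452.49145641740364 F [ 0.42 -0.6   0.01] along -0.6831751736665755
```

Emit:
jog_arm --steps '[{"dp": [-0.012, 0.06, 0], "turn": [0, 0, 0], "claw": 0}, {"dp": [-0.024, 0.12, 0], "turn": [0, 0, 0], "claw": 0}, {"dp": [-0.036, 0.18, 0], "turn": [0, 0, 0], "claw": 0}, {"dp": [-0.048, 0.24, 0], "turn": [0, 0, 0], "claw": 0}, {"dp": [-0.06, 0.3, 0], "turn": [0, 0, 0], "claw": 0}, {"dp": [-0.072, 0.36, 0], "turn": [0, 0, 0], "claw": 0}, {"dp": [-0.084, 0.42, 0], "turn": [0, 0, 0], "claw": 0}, {"dp": [-0.096, 0.48, 0], "turn": [0, 0, 0], "claw": 0}, {"dp": [-0.108, 0.54, 0], "turn": [0, 0, 0], "claw": 0}, {"dp": [-0.12, 0.58, 0], "turn": [0, 0, 0], "claw": 0}, {"dp": [-0.125, 0.61, 0], "turn": [0, 0, 0], "claw": 0}, {"dp": [-0.125, 0.61, 0], "turn": [0, 0, 0], "claw": 0}]'

```text
t: 4.17
ee_pos: [488.0, -90.4, 74.7]
orientation: [-1.565, -0.175, 0.203]
ft_force: [0.2, 0.0, -1.0]
width: 0.1
```

```bash
python3 st.py; python3 - <<'E'
from workcell import ctrl
import cv2
d=ctrl.get_image("scene");cv2.imwrite("pics/scene2.png",d["img"][:,:,::-1])
E
python3 st.py
```

```text
4.1667 [488.  -90.4  74.7] s -201.0325270816205 w 453.73836737856266 F [ 0.21  0.04 -1.02] along -0.0144340127676944
4.2167 [487.7 -90.5  74.6] s -201.06731667895346 w 453.4253622047149 F [-0.81 -0.4  -0.17] along -0.1955056230858252
```

View pics/scene2.png

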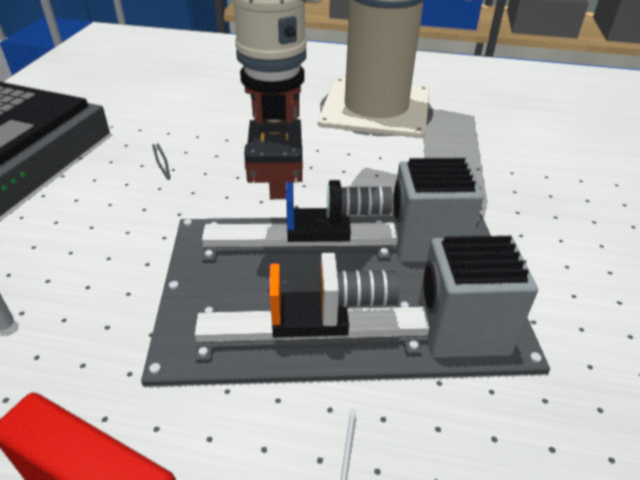

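The plate moved from x = 263 to x = 290 in the scene view, and the orange plate is unchanged. Next I'll step slowly and watch the force.

Emit:
jog_arm --steps '[{"dp": [-0.006, 0.024, 0], "turn": [0, 0, 0], "claw": 0}, {"dp": [-0.012, 0.048, 0], "turn": [0, 0, 0], "claw": 0}, {"dp": [-0.018, 0.073, 0], "turn": [0, 0, 0], "claw": 0}, {"dp": [-0.024, 0.098, 0], "turn": [0, 0, 0], "claw": 0}, {"dp": [-0.029, 0.122, 0], "turn": [0, 0, 0], "claw": 0}]'

```text
t: 4.63
ee_pos: [485.3, -80.6, 74.5]
orientation: [-1.565, -0.175, 0.203]
ft_force: [1.6, -3.2, -1.2]
width: 0.6
```

Emit:
jog_arm --steps '[{"dp": [-0.004, 0.016, 0], "turn": [0, 0, 0], "claw": 0}, {"dp": [-0.008, 0.032, 0], "turn": [0, 0, 0], "claw": 0}, {"dp": [-0.012, 0.048, 0], "turn": [0, 0, 0], "claw": 0}]'

```text
t: 4.88
ee_pos: [484.4, -76.6, 74.5]
orientation: [-1.565, -0.175, 0.203]
ft_force: [1.7, -3.1, -0.7]
width: 0.4
```

```bash
python3 st.py
```

```text
4.8833 [484.4 -76.6  74.5] s -186.808811615863 w 453.43320940880955 F [ 1.66 -3.07 -0.72] along -3.374194775260732
```

Emit:
jog_arm --steps '[{"dp": [-0.003, 0.014, 0], "turn": [0, 0, 0], "claw": 0}, {"dp": [-0.006, 0.028, 0], "turn": [0, 0, 0], "claw": 0}, {"dp": [-0.01, 0.042, 0], "turn": [0, 0, 0], "claw": 0}]'

```text
t: 5.13
ee_pos: [483.6, -73.2, 74.5]
orientation: [-1.565, -0.175, 0.203]
ft_force: [2.5, -2.8, 0.6]
width: 0.6
```

Emit:
jog_arm --steps '[{"dp": [-0.003, 0.014, 0], "turn": [0, 0, 0], "claw": 0}, {"dp": [-0.006, 0.028, 0], "turn": [0, 0, 0], "claw": 0}, {"dp": [-0.01, 0.042, 0], "turn": [0, 0, 0], "claw": 0}]'

```text
t: 5.38
ee_pos: [482.8, -69.7, 74.5]
orientation: [-1.565, -0.175, 0.203]
ft_force: [2.2, -1.7, -0.6]
width: 0.5
```

Emit:
jog_arm --steps '[{"dp": [-0.003, 0.014, 0], "turn": [0, 0, 0], "claw": 0}, {"dp": [-0.006, 0.028, 0], "turn": [0, 0, 0], "claw": 0}, {"dp": [-0.01, 0.042, 0], "turn": [0, 0, 0], "claw": 0}]'

```text
t: 5.63
ee_pos: [482.0, -66.2, 74.5]
orientation: [-1.565, -0.175, 0.203]
ft_force: [2.4, -2.5, -0.5]
width: 0.3
```

Emit:
jog_arm --steps '[{"dp": [-0.003, 0.014, 0], "turn": [0, 0, 0], "claw": 0}, {"dp": [-0.006, 0.028, 0], "turn": [0, 0, 0], "claw": 0}, {"dp": [-0.01, 0.042, 0], "turn": [0, 0, 0], "claw": 0}]'

```text
t: 5.88
ee_pos: [481.2, -62.8, 74.5]
orientation: [-1.565, -0.175, 0.203]
ft_force: [1.1, -2.7, -0.4]
width: 0.2
```

Emit:
jog_arm --steps '[{"dp": [-0.003, 0.014, 0], "turn": [0, 0, 0], "claw": 0}, {"dp": [-0.006, 0.028, 0], "turn": [0, 0, 0], "claw": 0}, {"dp": [-0.01, 0.042, 0], "turn": [0, 0, 0], "claw": 0}]'

```text
t: 6.13
ee_pos: [480.5, -59.3, 74.5]
orientation: [-1.565, -0.175, 0.203]
ft_force: [2.3, -3.0, -1.6]
width: 0.6
```

Emit:
jog_arm --steps '[{"dp": [-0.003, 0.014, 0], "turn": [0, 0, 0], "claw": 0}, {"dp": [-0.006, 0.028, 0], "turn": [0, 0, 0], "claw": 0}, {"dp": [-0.01, 0.042, 0], "turn": [0, 0, 0], "claw": 0}]'

```text
t: 6.38
ee_pos: [479.7, -55.8, 74.5]
orientation: [-1.565, -0.175, 0.203]
ft_force: [2.6, -2.5, -2.0]
width: 0.5
```

Emit:
jog_arm --steps '[{"dp": [-0.003, 0.014, 0], "turn": [0, 0, 0], "claw": 0}, {"dp": [-0.006, 0.028, 0], "turn": [0, 0, 0], "claw": 0}, {"dp": [-0.01, 0.042, 0], "turn": [0, 0, 0], "claw": 0}]'

```text
t: 6.63
ee_pos: [478.9, -52.3, 74.5]
orientation: [-1.565, -0.175, 0.203]
ft_force: [2.3, -3.8, -1.0]
width: 0.4
```

Emit:
jog_arm --steps '[{"dp": [-0.003, 0.014, 0], "turn": [0, 0, 0], "claw": 0}, {"dp": [-0.006, 0.028, 0], "turn": [0, 0, 0], "claw": 0}, {"dp": [-0.007, 0.032, 0], "turn": [0, 0, 0], "claw": 0}]'

```text
t: 6.88
ee_pos: [478.3, -49.6, 74.5]
orientation: [-1.565, -0.175, 0.203]
ft_force: [2.2, -2.8, -1.1]
width: 0.5
```

Emit:
jog_arm --steps '[{"dp": [-0.003, 0.014, 0], "turn": [0, 0, 0], "claw": 0}, {"dp": [-0.006, 0.028, 0], "turn": [0, 0, 0], "claw": 0}, {"dp": [-0.01, 0.042, 0], "turn": [0, 0, 0], "claw": 0}]'

```text
t: 7.13
ee_pos: [477.5, -46.1, 74.5]
orientation: [-1.565, -0.175, 0.203]
ft_force: [3.1, -2.3, -1.0]
width: 1.1
```

Emit:
jog_arm --steps '[{"dp": [-0.003, 0.014, 0], "turn": [0, 0, 0], "claw": 0}, {"dp": [-0.006, 0.028, 0], "turn": [0, 0, 0], "claw": 0}, {"dp": [-0.01, 0.042, 0], "turn": [0, 0, 0], "claw": 0}]'

```text
t: 7.38
ee_pos: [476.7, -42.7, 74.5]
orientation: [-1.565, -0.175, 0.203]
ft_force: [2.2, -3.2, -1.5]
width: 0.7
```

Emit:
jog_arm --steps '[{"dp": [-0.003, 0.014, 0], "turn": [0, 0, 0], "claw": 0}, {"dp": [-0.006, 0.028, 0], "turn": [0, 0, 0], "claw": 0}, {"dp": [-0.01, 0.042, 0], "turn": [0, 0, 0], "claw": 0}]'

```text
t: 7.63
ee_pos: [475.9, -39.2, 74.5]
orientation: [-1.565, -0.175, 0.203]
ft_force: [2.6, -2.2, -1.1]
width: 0.0
```

Emit:
jog_arm --steps '[{"dp": [-0.003, 0.014, 0], "turn": [0, 0, 0], "claw": 0}, {"dp": [-0.006, 0.028, 0], "turn": [0, 0, 0], "claw": 0}, {"dp": [-0.01, 0.042, 0], "turn": [0, 0, 0], "claw": 0}]'

```text
t: 7.88
ee_pos: [475.1, -35.7, 74.5]
orientation: [-1.565, -0.175, 0.203]
ft_force: [2.6, -2.1, -1.7]
width: 0.1
```

Emit:
jog_arm --steps '[{"dp": [-0.003, 0.014, 0], "turn": [0, 0, 0], "claw": 0}, {"dp": [-0.006, 0.028, 0], "turn": [0, 0, 0], "claw": 0}, {"dp": [-0.01, 0.042, 0], "turn": [0, 0, 0], "claw": 0}]'

```text
t: 8.13
ee_pos: [474.3, -32.2, 74.5]
orientation: [-1.565, -0.175, 0.202]
ft_force: [1.6, -2.3, -1.9]
width: 0.6
```

Emit:
jog_arm --steps '[{"dp": [-0.003, 0.014, 0], "turn": [0, 0, 0], "claw": 0}, {"dp": [-0.006, 0.028, 0], "turn": [0, 0, 0], "claw": 0}, {"dp": [-0.01, 0.042, 0], "turn": [0, 0, 0], "claw": 0}]'

```text
t: 8.38
ee_pos: [473.5, -28.8, 74.5]
orientation: [-1.565, -0.175, 0.202]
ft_force: [2.2, -2.7, -2.3]
width: 0.5
```

Emit:
jog_arm --steps '[{"dp": [-0.003, 0.014, 0], "turn": [0, 0, 0], "claw": 0}, {"dp": [-0.006, 0.028, 0], "turn": [0, 0, 0], "claw": 0}, {"dp": [-0.01, 0.042, 0], "turn": [0, 0, 0], "claw": 0}]'

```text
t: 8.63
ee_pos: [472.9, -26.0, 74.5]
orientation: [-1.566, -0.176, 0.203]
ft_force: [3.3, -13.3, -2.1]
width: 0.2
```

The stop is met at about 13.7 N along the rail, inside the 8–15 N window. I'm easing off now.

Emit:
jog_arm --steps '[{"dp": [0.002, -0.01, 0], "turn": [0, 0, 0], "claw": 0}, {"dp": [0.005, -0.02, 0], "turn": [0, 0, 0], "claw": 0}, {"dp": [0.008, -0.035, 0], "turn": [0, 0, 0], "claw": 0}, {"dp": [0.014, -0.06, 0], "turn": [0, 0, 0], "claw": 0}]'

```text
t: 8.97
ee_pos: [473.5, -30.5, 74.4]
orientation: [-1.566, -0.176, 0.204]
ft_force: [-0.2, -0.2, -0.2]
width: 0.2
```

```bash
python3 st.py; python3 - <<'E'
from workcell import ctrl
from h import *
d=ctrl.get_image("scene");cv2.imwrite("pics/scene3.png",d["img"][:,:,::-1])
d=ctrl.get_image("side")
a=np.radians(13.4);u=np.array([-np.sin(a),np.cos(a)])
for c in("blue","orange"):
    m,s,_=mask(d,c);p=pts(d,m);print(c,np.percentile(p[:,:2]@u,[2,50,98]).round(1))
E
```

```text
8.9667 [473.5 -30.5  74.4] s -139.42230979570715 w 453.5066867028134 F [-0.19 -0.21 -0.19] along -0.15718402505724247
blue [-120.9 -113.5 -112. ]
orange [-204.5 -197.  -195.4]
```

View pics/scene3.png

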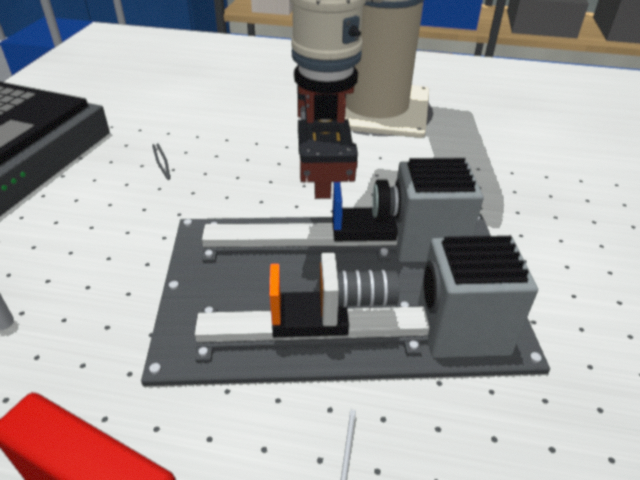

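Emit:
jog_arm --steps '[{"dp": [0.05, -0.2, 0], "turn": [0, 0, 0], "claw": 0}, {"dp": [0.09, -0.38, 0], "turn": [0, 0, 0], "claw": 0}, {"dp": [0.09, -0.38, 0.4], "turn": [0, 0, 0], "claw": 0}, {"dp": [0.09, -0.38, 0.8], "turn": [0, 0, 0], "claw": 0}, {"dp": [0.09, -0.38, 0.8], "turn": [0, 0, 0], "claw": 0}, {"dp": [0.09, -0.38, 0.8], "turn": [0, 0, 0], "claw": 0}]'

```text
t: 9.57
ee_pos: [482.3, -61.4, 139.9]
orientation: [-1.567, -0.178, 0.2]
ft_force: [0.0, 0.6, -0.2]
width: 0.6
```

```bash
python3 st.py; python3 - <<'E'
from workcell import ctrl
from h import *
import pickle
a=np.radians(13.4);u=np.array([-np.sin(a),np.cos(a)])
for n in("side","scene"):
    d=ctrl.get_image(n);d0=pickle.load(open(f"pics/{n}0.pkl","rb"))
    for c in("blue","orange"):
        r=[]
        for q in(d0,d):
            m,s,_=mask(q,c);p=pts(q,m);r.append(np.percentile(p[:,:2]@u,[2,50,98]).round(1))
        print(n,c,r)
E
```

```text
9.5667 [482.3 -61.4 139.9] s -171.53020477481147 w 454.8865506166113 F [ 0.04  0.61 -0.23] along 0.5845430919717238
side blue [array([-224. , -217.2, -215.1]), array([-120.8, -113.4, -112.1])]
side orange [array([-204.5, -197. , -195.3]), array([-204.2, -197. , -195.3])]
scene blue [array([-227. , -221.8, -217.8]), array([-124.6, -120.3, -110.8])]
scene orange [array([-207.5, -201.9, -197.5]), array([-207.5, -201.8, -197.4])]
```

The lens carriage has moved about 103 mm and stayed there. The filter carriage hasn't moved, and the arm is clear.

```bash
python3 -c "
from workcell import ctrl
print(ctrl.close_job())"
```

```text
the job is handed in; nothing more can be done
None
```

I pushed the lens carriage along its rail with the closed fingers on the back of the blue plate, until it met the hidden stop, and handed the job in at about 10 s. The drag was steady at about 3 N. The stop showed as a rise to about 13.7 N along the rail, inside the 8–15 N seating range. I eased off at once, backed away and lifted clear.

- **Lens carriage:** it moved about 103 mm, within the expected 50–120 mm, by the side and scene cameras. The side camera shows it unchanged between easing off and lifting clear.
- **Filter carriage:** its measured position is the same as at the start, to within 0.3 mm.
- **Robot:** the last force reading was within noise (about 0.6 N), with the fingertips at 140 mm, behind and above the plate.
- **Not checked:** I read the force only at the end of each 3.5 mm step, so a brief higher peak within the last step can't be ruled out. I did not touch the carriage again to check that it was still seated.
- **Drift:** the tool shifted about 6 mm along the rail while descending. It stayed clear of the plate, and I used the measured position from there on.

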